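# Pulse the tube shaker

## Task

Give the tubes in the shaker a short mix: first push the raised end of the rocker on the power box down until the rocker has tipped fully over, then press the square key on the shaker's deck fully down (it locks the tubes and stays down by itself), and last press the round key fully down and keep it held down: finish with a fingertip still holding it there. Never press the long narrow key, do not press a key before its turn, and leave everything loose on the bench standing where it is; nothing is to be picked up.

Things in the scene. Friction and masses are not known exactly. Their poses are not given: they have to be found in the camera images.
- shaker: White tube shaker fixed to the bench, 300 mm deep (its x, away from the robot) by 240 mm wide (y); origin: centre of underside. Near third (x -150 to -50 mm): flat deck 55 mm high with three black key modules (54 mm square, 12 mm thick) at x = -105, y = -66, 0, +66 mm; which key is where varies. Behind the deck 90 mm high, a block of capped tubes up to 110 mm.
- lock_module: The black module of the square lock key. Origin at the centre of its underside, on the deck, 55 mm above the bench; turned like the shaker.
- lock_top (a point): Centre of the top of the square lock key, white, 28 by 28 mm. Raised, its top is 81 mm above the bench (14 mm above its module); the point goes down with the key.
- lock_key (a joint): How far the square lock key is pressed: 0 up to 0.008 m (8 mm) at its stop. It has no spring: it yields at about 3.5 N and stays where it is left. It starts 0 to 1 mm down.
- pulse_module: The black module of the round pulse key. Origin at the centre of its underside, on the deck, 55 mm above the bench; turned like the shaker.
- pulse_top (a point): Centre of the top of the round pulse key, white, 30 mm across. Raised, its top is 81 mm above the bench; the point goes down with the key.
- pulse_key (a joint): How far the round pulse key is pressed: 0 up to 0.008 m (8 mm) at its stop. Sprung: starts to move at about 1.8 N, takes about 6 N at the stop, and comes back up when released.
- eject_top (a point): Centre of the top of the long narrow eject key, white, 44 mm (along the shaker's x) by 13 mm, as high as the others, sprung like the round one. It must not be pressed.
- eject_key (a joint): How far the long narrow eject key is pressed, 0 up to 0.008 m. It is to stay up.
- power_box: Grey power box fixed to the bench, 120 mm (its x) by 76 mm (y), 50 mm high; origin: centre of underside. In the middle of its top a white see-saw rocker, 60 mm along x, 32 mm wide, pivot along y, 58 mm above the bench. Its halves form a shallow V: off, the -x half is level (58 mm high) and the +x half (the far one) rises to 68 mm at its end.
- rocker_press (a point): The place to press on the rocker: on the upper face of its raised (+x) half, in the middle of the width, 21 mm from the pivot line (30 mm is the end). It moves with the rocker, from 65 mm above the bench (off) to 58 mm (on, this half then level).
- rocker (a joint): Rocker angle: 0 off (the +x half raised), 0.34 rad at its stop, fully on (the +x half level). It moves with friction, about 3 to 4 N at the raised end, and stays where it is left. It starts 0 to 0.04 rad.
- sharps_bin: Loose yellow sharps bin with a red lid, 124 mm across, 154 mm high, origin under its centre. It must stay where it is.
- tip_box: Loose blue and grey box of pipette tips, 120 by 84 mm, 63 mm high, origin under its centre. It must stay where it is.
- tube_rack: Loose orange rack of tubes, 120 by 75 mm, 66 mm high, origin under its centre. It must stay where it is.
- pipette: Loose grey pipette lying down, 259 mm long along its x (from -124 to +135 mm), 31 mm high. It must stay where it is.
- tip_tray: Loose clear open box with yellow tips, 120 by 85 mm, 44 mm high, origin under its centre. It must stay where it is.
- reagent_bottle: Loose amber bottle, 48 mm across, 95 mm high, standing, origin under its centre. It must stay where it is.
- vial: Loose small glass vial with a white cap, 28 mm across, 45 mm high, standing between the power box and the shaker, origin under its centre. It must stay where it is.

How it is judged:
On the way, in this order (a step that is already met when the one before it is completed fails the run):
1. the rocker is tipped fully on (value of joint rocker above 0.28 rad), for 0.1 s.
2. the square lock key is fully down (value of joint lock_key above 0.0065 m and value of joint rocker above 0.28 rad), for 0.1 s.
3. the round pulse key is held fully down (all of step 2 and value of joint pulse_key above 0.0065 m), for 0.2 s.
At the end, for the whole second after the job is handed in: The rocker is on (over 0.28 of 0.34 rad), the square key is down (over 6.5 of 8 mm), the round key is held down by the fingers (over 6.5 of 8 mm, over 1.5 N), the long narrow key is up (under 2 mm), and every loose thing is within 20 mm of where it began (all of step 3 and value of joint eject_key below 0.002 m and contact force between the fingers and pulse_module above 1.5 N and distance of each of sharps_bin, tip_box, tube_rack, pipette, tip_tray, reagent_bottle, vial from where it was at the start of the episode below 0.02 m); the arm keeps its last pose, push and grip.
It fails at once if the long narrow eject key is pressed more than 3 mm (value of joint eject_key above 0.003 m).
It fails at once if the square key is pressed (over 4 mm) before the rocker is on (value of joint lock_key above 0.004 m and value of joint rocker below 0.25 rad).
It fails at once if the round key is pressed (over 4 mm) before the square key is down (value of joint pulse_key above 0.004 m and value of joint lock_key below 0.006 m).
It fails at once if a loose thing on the bench is shifted or lifted more than 20 mm, or tipped (distance of any of sharps_bin, tip_box, tube_rack, pipette, tip_tray, reagent_bottle, vial from where it was at the start of the episode above 0.02 m or angle between any of sharps_bin, tip_box, tube_rack, pipette, tip_tray, reagent_bottle, vial's own z axis and vertical above 0.35 rad).
It also fails if it takes over 48 s, if anything falls off the work surface, if the arm or the gripper's body presses on something with over 40 N, if the wrist force passes 120 N, or if a joint passes its speed limit or range.

## Robot

A 6-joint arm with a two-finger parallel gripper is mounted at the origin on the work surface. World frame = base frame: x ahead of the robot, y to its left, z up, the work surface at z = 0. Lengths are in m, angles in rad, forces in N, time in s.
With the tool pointing down it reaches from about 0.375 to 0.925 m from the base axis. Payload 5.7 kg.
Tool frame: the origin (TCP) lies midway between the tips of the shut fingers; the grasp point (between the pads) lies 19 mm behind it; x points along the fingers, y is the direction in which the jaws open and shut, and the axes are right-handed (so a half turn about x gives the same grasp; the last joint's range is limited). The gripper opens to 85 mm and grips with 20 to 120 N. Pads are 22 mm wide; open, the fingers measure 114 mm over their backs; the gripper's body (76 mm by 85 mm) begins 54 mm behind the grasp point. The pads swing forward as they close: fully open they stand 13 mm farther back than shut.
Start: joints at [1.171, 0.359, 1.51, -0, 1.272, -0.115], TCP at [0.169, 0.576, 0.231] pointing down, gripper open.
Joint ranges: [-2.97, 2.97], [-1.01, 2.36], [0.21, 2.38], [-0.96, 4.11], [0.2, 2.71], [-2.98, 2.98]. Speed limits (rad/s): [2.39, 2.39, 3.14, 3.14, 3.14, 3.14].

## Interface

Orientations are given as a unit quaternion [w, x, y, z].
In Python, from plant import env, vision gives the robot as it stands. The module is installed in compiled form; this text tells all that it offers.
- The arm moves only by the tool send_rows, never from a script. Its argument "deltas" is text: rows parted by semicolons, each of 5 numbers parted by spaces: the shift along the tool's x, y, z in cm, then the turn about the tool's x in degrees, then the opening, from -1 (shut) to 1 (fully open). A call has 1 to 12 rows; each row is the pose to reach, as a shift and turn from the pose measured when the call began, along the tool's axes at that moment; what a row does not reach only later rows make up. A row lasts 1/8 s, in which the tool goes at most 62.5 mm and 10.7 degrees, less where a joint would pass 70% of its speed; a pose out of reach is approached as far as the arm can. A call with a gripper value outside its range is refused whole. The fingers move at their own pace and stop on an object; "force" is the grip in N (left out, the last holds). Time passes only in rows, so rows that repeat a pose let the fingers close. It gives the time, the measured TCP pose, the force and the opening at its end, in the units of the state.
- env.sense(): the state, without advancing time (a new reading comes with each control period).
- vision.snapshot(name): name is "side" or "top"; returns (picture, depth): 400x640x3 uint8, blue, green, red; 400x640 float32, m along the optical axis (not along the pixel's ray), 0 where there is no reading.
- vision.get_calibration(name): a dict with "camera_matrix" (3x3 intrinsics, pixels), "extrinsics" (4x4, takes a point from camera to world coordinates). Camera axes: x right, y down, z forward; pixel columns grow to the right and rows downward; lengths in m; the calibration is good to about 2 mm. A picture is of the moment at which its call begins. get_calibration takes no time and is no camera call.
- env.hand_in(): hands the job in, once; it reports no verdict.
Trained networks look in the newest picture that a camera, given by its name, has taken for a name from the list of things; names that differ only in an ending like _2 or _b are one class to them, and where a whole thing is asked for, a point or a joint stands for the part that bears it (a point fixed in the world has none). Each returns a list of dicts, best first, with "p" (0 to 1); they miss things now and then, are a little off and sometimes report something else, mostly with a low value. They report only what shows in the picture. A call takes as long as a camera call.
- vision.look_for(target, camera): "location" ([x, y, z] in m, in world coordinates, good to about 4 mm: the middle of the surface that is visible of it).
The state is a dict: "clock": time; "joints": joint angles; "dq": joint speeds; "effort": joint torques, N m; "tcp_pos": TCP position; "ee_rot": TCP orientation; "contact_force": force on the tool from outside, world axes, zero at the start; "moment": the same for the moment, N m; "gripper_width": opening from 0.0 (shut) to 1.0 (fully open).
Only numpy, scipy, OpenCV 4.12 (cv2) and the standard library are available. Lean on these libraries where they do the work, as an engineer would, in place of code of your own. Each camera call takes 0.05 s, during which the arm holds its last target. There are 200 camera calls.

## Working session

There is one attempt and no reset: what is moved stays moved. The work goes in short steps, Python scripts to look and compute and a tool call to move; the robot and the scene stay as the last step left them, time stands still between calls to the robot, and variables do not carry over. Pictures are saved under pics/ and viewed, about 8 in all and at most 12, crops included, and the job is handed in when it is done.

Besides the shell and the picture viewer there is one more tool, called after ">>>" by a JSON object that holds its "op" and its "data", one argument or row to a line. send_rows: Moves the arm, as the interface text tells. Its arguments: {"type":"object","properties":{"deltas":{"type":"string"},"force":{"type":"number"}},"required":["deltas"]}

```bash
mkdir -p pics; cat > h.py <<'E'
from plant import env, vision
import numpy as np, cv2
def px2w(name,d,u,v):
    c=vision.get_calibration(name);K=np.array(c["camera_matrix"]);T=np.array(c["extrinsics"])
    p=np.array([(u-K[0,2])/K[0,0]*d,(v-K[1,2])/K[1,1]*d,d,1]);return (T@p)[:3]
def cloud(name,D):
    c=vision.get_calibration(name);K=np.array(c["camera_matrix"]);T=np.array(c["extrinsics"])
    v,u=np.indices(D.shape)
    P=np.stack([(u-K[0,2])/K[0,0]*D,(v-K[1,2])/K[1,1]*D,D],-1)
    return P@T[:3,:3].T+T[:3,3]
E
python3 - <<'E'
from h import *
for n in("top","side"):
    im,D=vision.snapshot(n);cv2.imwrite(f"pics/{n}0.png",im);np.save(n+"0.npy",D)
    for t in("lock_top","pulse_top","eject_top","rocker_press","power_box","shaker","vial"):
        r=vision.look_for(t,n);print(n,t,[(np.round(a["location"],3),round(a["p"],2)) for a in r[:2]])
s=env.sense();print(s["clock"],s["tcp_pos"],s["ee_rot"])
E
```

```text
top lock_top []
top pulse_top [(array([ 0.538, -0.507,  0.142]), 0.59), (array([ 0.519, -0.092,  0.082]), 0.49)]
top eject_top [(array([ 0.5  , -0.158,  0.08 ]), 0.17)]
top rocker_press [(array([0.51 , 0.315, 0.056]), 0.63), (array([0.346, 0.209, 0.026]), 0.47)]
top power_box [(array([0.5  , 0.311, 0.053]), 0.78), (array([ 0.535, -0.031,  0.08 ]), 0.16)]
top shaker [(array([ 0.633, -0.124,  0.089]), 0.69), (array([0.429, 0.511, 0.029]), 0.55)]
top vial []
side lock_top [(array([0.501, 0.299, 0.043]), 0.33)]
side pulse_top []
side eject_top []
side rocker_press [(array([0.508, 0.315, 0.058]), 0.56)]
side power_box [(array([0.496, 0.292, 0.042]), 0.83), (array([ 0.516, -0.11 ,  0.063]), 0.35)]
side shaker [(array([ 0.629, -0.198,  0.089]), 0.77), (array([ 0.501, -0.17 ,  0.078]), 0.48)]
side vial [(array([0.339, 0.179, 0.021]), 0.67), (array([0.65 , 0.166, 0.047]), 0.64)]
0.8 [0.16858003 0.57581262 0.23129406] [ 0.6999484   0.10032333  0.69995374 -0.10036046]
```

View pics/top0.png

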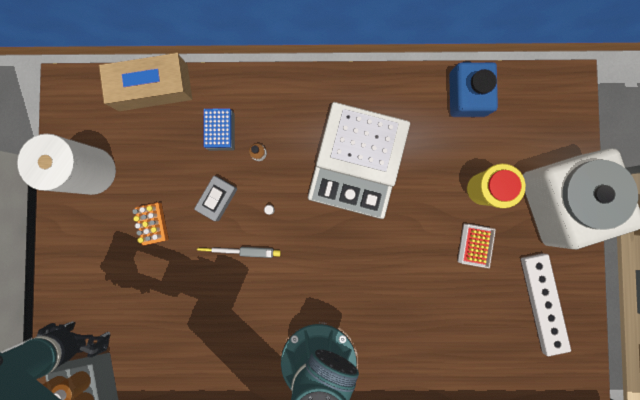

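View pics/side0.png

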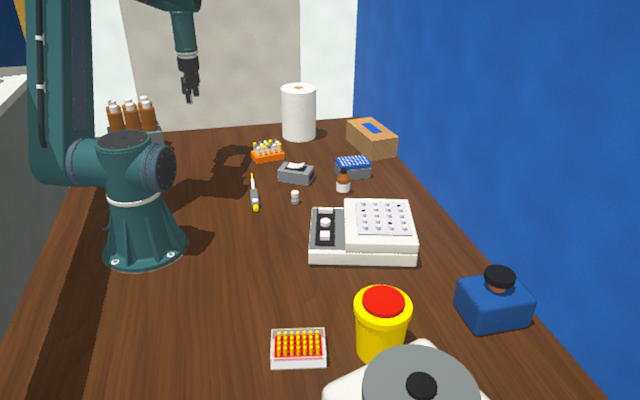

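The top view shows the keys as eject (330,188), round (350,194) and square (371,200). The power box is at (215,198) and the vial at (268,210). Next I'll measure them precisely.

```bash
python3 - <<'E'
from h import *
im=cv2.imread("pics/top0.png");D=np.load("top0.npy");P=cloud("top",D)
def blob(m,x0,y0,x1,y1):
    M=np.zeros(m.shape,np.uint8);M[y0:y1,x0:x1]=m[y0:y1,x0:x1]
    n,l,s,c=cv2.connectedComponentsWithStats(M)
    for i in range(1,n):
        if s[i,4]>15:
            Q=P[l==i];r=cv2.minAreaRect(Q[:,:2].astype(np.float32)*1000)
            print(i,s[i,4],np.round(c[i],1),"mean",Q.mean(0).round(4),"z",np.percentile(Q[:,2],[5,50,95]).round(3),"rect",np.round(r[0],1),np.round(r[1],1),round(r[2],1))
g=im.min(2);hsv=cv2.cvtColor(im,cv2.COLOR_BGR2HSV)
print("keys");blob((g>185).astype(np.uint8),318,178,384,212)
print("rocker");blob((g>180).astype(np.uint8),196,175,236,222)
print("box");blob(((P[...,2]>.035)&(P[...,2]<.08)).astype(np.uint8),190,170,242,226)
print("shaker");blob((P[...,2]>.035).astype(np.uint8),300,90,420,225)
print("deck");blob(((P[...,2]>.04)&(P[...,2]<.085)).astype(np.uint8),300,150,420,225)
print("vial");blob((P[...,2]>.02).astype(np.uint8),258,200,280,220)
a=cv2.resize(im[165:230,185:245],None,fx=6,fy=6,interpolation=2);b=cv2.resize(im[165:230,305:395],None,fx=6,fy=6,interpolation=2)
cv2.imwrite("pics/c0.png",np.hstack([a,b])[:, :800] if a.shape[1]+b.shape[1]<=800 else cv2.resize(np.hstack([a,b]),(800,350)))
x=vision.get_calibration("top");print(np.round(x["camera_matrix"],1),np.round(x["extrinsics"],3))
E
```

```text
keys
1 58 [376.3 179.3] mean [ 0.5595 -0.1712  0.1089] z [0.085 0.089 0.093] rect [522.2 -91.6] [ 34. 222.] 26.0
2 55 [328.3 188.4] mean [ 0.5356 -0.0328  0.0805] z [0.077 0.081 0.084] rect [535.2 -32.7] [10.8 40.9] 75.6
3 73 [349.8 193.9] mean [ 0.5188 -0.0965  0.08  ] z [0.076 0.08  0.083] rect [518.7 -95.9] [27.  24.2] 89.3
4 82 [371.3 199.6] mean [ 0.5017 -0.1601  0.0801] z [0.077 0.08  0.084] rect [ 501.3 -160.2] [26.4 26.5] 76.6
rocker
1 199 [212.9 198.1] mean [0.5091 0.3161 0.0596] z [0.054 0.059 0.067] rect [508.8 315.9] [31.5 58.9] 58.5
box
1 992 [214.5 198.3] mean [0.509  0.3132 0.0513] z [0.044 0.05  0.063] rect [509.5 315.2] [ 76.9 121. ] 59.6
shaker
5 8072 [358.5 160.1] mean [ 0.6181 -0.1223  0.0872] z [0.053 0.089 0.1  ] rect [ 601.5 -119. ] [240.6 338.2] 75.2
deck
17 2709 [349.5 192.2] mean [ 0.5252 -0.0973  0.0605] z [0.051 0.057 0.081] rect [526.5 -99.1] [240.4 106.8] 75.0
vial
2 62 [268.8 209.5] mean [0.4741 0.1486 0.0434] z [0.038 0.044 0.048] rect [474.2 148.4] [21.5 24.6] 0.1
[[393.2   0.  314.4]
 [  0.  393.2 195.3]
 [  0.    0.    1. ]] [[-4.000e-03 -9.990e-01  4.900e-02  4.580e-01]
 [-1.000e+00  5.000e-03  7.000e-03  1.000e-03]
 [-7.000e-03 -4.900e-02 -9.990e-01  1.247e+00]
 [ 0.000e+00  0.000e+00  0.000e+00  1.000e+00]]
```

View pics/c0.png

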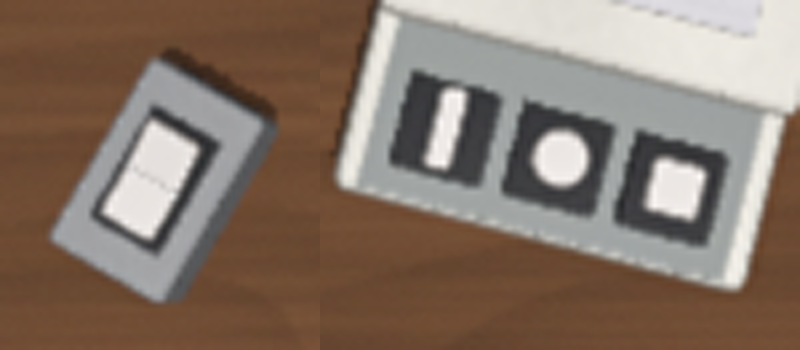

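```bash
cat >> h.py <<'E'
from scipy.spatial.transform import Rotation as R
def to(target,jaw=None):
    s=env.sense();q=s["ee_rot"];M=R.from_quat([q[1],q[2],q[3],q[0]]).as_matrix()
    d=M.T@(np.array(target)-s["tcp_pos"])*100
    a=None
    if jaw is not None:
        j=M.T@np.array([*jaw,0]); a=np.degrees(np.arctan2(j[2],j[1])); a=(a+90)%180-90
    print("clock",s["clock"],"tcp",np.round(s["tcp_pos"],4),"F",np.round(s["contact_force"],1),"w",round(s["gripper_width"],2),"shift cm",np.round(d,2),"turn",a,"j6",round(s["joints"][5],3))
    return M
E
python3 - <<'E'
from h import *
P=cloud("top",np.load("top0.npy"));im=cv2.imread("pics/top0.png")
c=np.array([.509,.3155]);a=np.radians(-30.5);ex=np.array([np.cos(a),np.sin(a)]);ey=np.array([-ex[1],ex[0]])
q=P[...,:2]-c;u=q@ex*1000;v=q@ey*1000;
for lo in range(-60,60,8):
    m=(u>lo)&(u<=lo+8)&(abs(v)<12)&(P[...,2]>.03);print(lo+4,m.sum(),np.median(P[...,2][m]).round(4) if m.any() else None)
p=c+.020*ex;print(p);print(to([*p,.12],ey).round(3))
E
```

```text
-56 19 0.0493
-48 21 0.0494
-40 20 0.0486
-32 19 0.0521
-24 20 0.0569
-16 21 0.0581
-8 21 0.0566
0 21 0.0564
8 19 0.0602
16 21 0.0628
24 21 0.0647
32 22 0.0532
40 21 0.0505
48 22 0.0491
56 20 0.0481
[0.52623258 0.30534923]
clock 0.8 tcp [0.1686 0.5758 0.2313] F [-0.2  0.4  0.7] w 1.0 shift cm [ 11.13 -15.91  41.92] turn 14.183824014968792 j6 -0.115
[[-0.     0.281  0.96 ]
 [-0.     0.96  -0.281]
 [-1.    -0.    -0.   ]]
```

>>> {"op": "send_rows", "data": {
  "deltas": "0 -2 5.2 2 -1;0 -4 10.5 4 -1;0 -6 15.7 6 -1;0 -8 21 8 -1;0 -10 26.2 10 -1;0 -12 31.4 12 -1;0 -14 36.7 14 -1;2 -15.9 41.9 14.2 -1;5 -15.9 41.9 14.2 -1;9 -15.9 41.9 14.2 -1;11.1 -15.9 41.9 14.2 -1;11.1 -15.9 41.9 14.2 -1",
  "force": 60
}}

```text
clock: 2.3
tcp_pos: [0.5247, 0.3048, 0.1185]
ee_rot: [0.681, 0.185, 0.683, -0.187]
contact_force: [-0.4, -0.1, 0.4]
gripper_width: 0.005
```

```bash
python3 - <<'E'
from h import *
to([.526,.3055,.058],[.506,.863])
im,D=vision.snapshot("top");i2,_=vision.snapshot("side")
a=cv2.resize(im[160:235,180:260],(400,375),interpolation=2);b=cv2.resize(i2[130:205,250:330],(400,375),interpolation=2)
cv2.imwrite("pics/r1.png",np.hstack([a,b]))
E
```

```text
clock 2.3 tcp [0.5247 0.3048 0.1185] F [-0.4 -0.1  0.4] w 0.01 shift cm [6.05 0.15 0.09] turn -0.14522622889714398 j6 -0.625
```

View pics/r1.png

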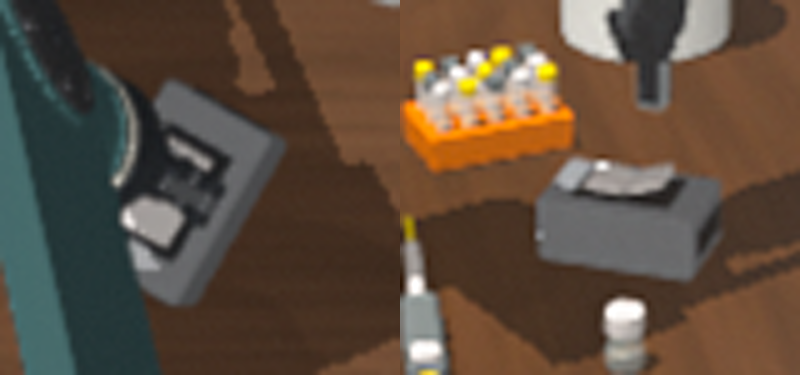

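The shut fingertips hang over the raised half of the rocker, at about (185,185) in the left crop. I'll press in stages.

>>> {"op": "send_rows", "data": {
  "deltas": "2 0.1 0 0 -1;4 0.1 0 0 -1;4.8 0.1 0 0 -1;5.2 0.1 0 0 -1;5.6 0.1 0 0 -1;6.0 0.1 0 0 -1;6.15 0.1 0 0 -1;6.2 0.1 0 0 -1"
}}

```text
clock: 3.4
tcp_pos: [0.5276, 0.3069, 0.0592]
ee_rot: [0.683, 0.187, 0.682, -0.186]
contact_force: [2.9, -0.3, 2.8]
gripper_width: 0.0
```

>>> {"op": "send_rows", "data": {
  "deltas": "0.2 0 0 0 -1;0.4 0 0 0 -1;0.5 0 0 0 -1;0.5 0 0 0 -1"
}}

```text
clock: 3.9
tcp_pos: [0.5278, 0.307, 0.0577]
ee_rot: [0.683, 0.187, 0.681, -0.185]
contact_force: [-7.2, -5.0, 31.8]
gripper_width: 0.001
```

The force rose sharply to 32 N at z = 57.7 mm, so the rocker is at its stop. I'll retract and check.

>>> {"op": "send_rows", "data": {
  "deltas": "-3 0 0 0 -1;-8 0 0 0 -1;-10 0 0 0 -1;-10 0 3 0 -1;-10 -4 8 0 -1;-10 -8 11 0 -1;-10 -12 12 0 -1;-10 -12 12 0 -1"
}}

```text
clock: 4.9
tcp_pos: [0.5679, 0.1401, 0.1568]
ee_rot: [0.682, 0.187, 0.682, -0.187]
contact_force: [-0.3, 1.2, -0.2]
gripper_width: -0.002
```

```bash
python3 - <<'E'
from h import *
ps=[];im,D=vision.snapshot("top");P=cloud("top",D)
for i in range(3): D=vision.snapshot("top")[1];ps.append(cloud("top",D)[...,2])
Z=np.median(ps,0)
c=np.array([.509,.3155]);a=np.radians(-30.5);ex=np.array([np.cos(a),np.sin(a)]);ey=np.array([-ex[1],ex[0]])
q=P[...,:2]-c;u=q@ex*1000;v=q@ey*1000
for lo in range(-36,36,8):
    m=(u>lo)&(u<=lo+8)&(abs(v)<12)&(Z>.03);print(lo+4,m.sum(),np.median(Z[m]).round(4) if m.any() else None)
i2,_=vision.snapshot("side")
cv2.imwrite("pics/r2.png",np.hstack([cv2.resize(im[160:235,180:260],(400,375),interpolation=2),cv2.resize(i2[130:205,250:330],(400,375),interpolation=2)]))
ejaw=[.2588,.966];print(to([.5015,-.160,.11],ejaw).round(3))
E
```

```text
-32 0 None
-24 0 None
-16 0 None
-8 0 None
0 0 None
8 0 None
16 0 None
24 0 None
32 0 None
clock 5.15 tcp [0.57   0.1438 0.1575] F [ 0.5 -0.5  0.4] w -0.0 shift cm [  4.68 -29.67   9.48] turn -15.440514152708104 j6 -0.911
[[ 0.003  0.507  0.862]
 [ 0.002  0.862 -0.507]
 [-1.     0.003  0.002]]
```

View pics/r2.png

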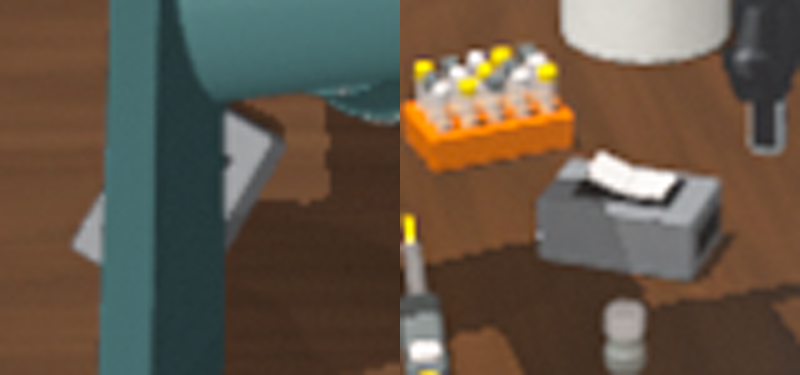

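The side view shows the near end of the rocker up and the far end level, so it's fully tipped. Next is the square key.

>>> {"op": "send_rows", "data": {
  "deltas": "0 -4 1.5 -2 -1;0 -9 3 -5 -1;0 -14 4.5 -8 -1;0 -19 6 -11 -1;0 -24 7.7 -13 -1;0 -28 9 -15.4 -1;0 -29.7 9.5 -15.4 -1;0 -29.7 9.5 -15.4 -1;2 -29.7 9.5 -15.4 -1;4 -29.7 9.5 -15.4 -1;4.7 -29.7 9.5 -15.4 -1;4.7 -29.7 9.5 -15.4 -1"
}}

```text
clock: 6.65
tcp_pos: [0.5017, -0.1591, 0.1096]
ee_rot: [0.702, 0.093, 0.7, -0.091]
contact_force: [-0.6, -0.1, -0.2]
gripper_width: -0.002
```

```bash
python3 - <<'E'
from h import *
i2,D2=vision.snapshot("side");im,D=vision.snapshot("top")
cv2.imwrite("pics/k1.png",np.hstack([cv2.resize(im[160:235,310:390],(400,375),interpolation=2),cv2.resize(i2[170:245,290:370],(400,375),interpolation=2)]))
to([.5015,-.160,.073],[.2588,.966])
E
```

```text
clock 6.75 tcp [ 0.5022 -0.16    0.1104] F [-0.7 -0.4 -0.4] w 0.0 shift cm [ 3.74 -0.03 -0.08] turn -0.00556612329178563 j6 -1.753
```

View pics/k1.png

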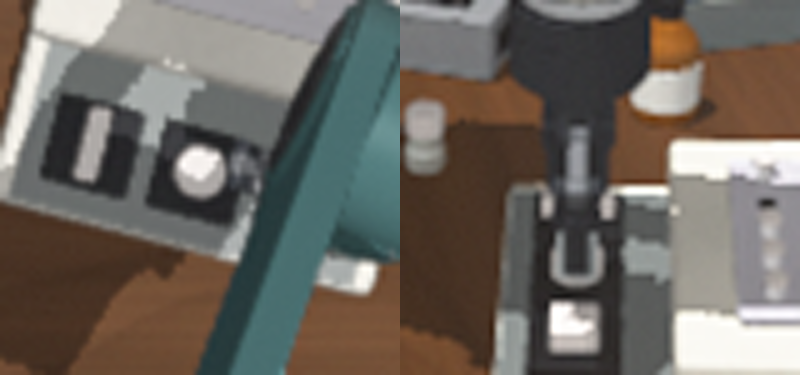

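The tip is over the square key's column in the side view. I'll press in stages.

>>> {"op": "send_rows", "data": {
  "deltas": "1.5 0 -0.1 0 -1;2.5 0 -0.1 0 -1;3.0 0 -0.1 0 -1;3.4 0 -0.1 0 -1;3.7 0 -0.1 0 -1;3.9 0 -0.1 0 -1;4.0 0 -0.1 0 -1;4.0 0 -0.1 0 -1"
}}

```text
clock: 7.75
tcp_pos: [0.501, -0.1595, 0.0725]
ee_rot: [0.702, 0.093, 0.7, -0.092]
contact_force: [-8.0, 2.8, 27.1]
gripper_width: 0.002
```

At z = 72.5 mm the force was 27 N, so the key is at its stop. I'll lift and move over the round key.

>>> {"op": "send_rows", "data": {
  "deltas": "-2 0 0 0 -1;-4 0 0 0 -1;-4 2 0 0 -1;-4 5 0 0 -1;-4 6.6 0 0 -1;-4 6.6 0 0 -1;-4 6.6 0 0 -1"
}}

```text
clock: 8.62
tcp_pos: [0.5179, -0.0964, 0.1126]
ee_rot: [0.702, 0.093, 0.7, -0.092]
contact_force: [0.3, 0.6, -0.4]
gripper_width: 0.002
```

```bash
python3 - <<'E'
from h import *
i2,D2=vision.snapshot("side")
cv2.imwrite("pics/k2.png",cv2.resize(i2[180:260,290:370],(480,480),interpolation=2))
P=cloud("side",D2);q=P[...,:2]-[.5015,-.160]
m=(np.hypot(q[...,0],q[...,1])<.011)&(P[...,2]>.06)&(P[...,2]<.1);print("lock top z",m.sum(),np.median(P[...,2][m]))
to([.5187,-.0962,.073],[.2588,.966])
E
```

```text
lock top z 27 0.07298326427010171
clock 8.675 tcp [ 0.5179 -0.0965  0.1126] F [ 0.2  1.4 -0.6] w 0.0 shift cm [3.96 0.04 0.05] turn -0.005051242237044562 j6 -1.627
```

View pics/k2.png

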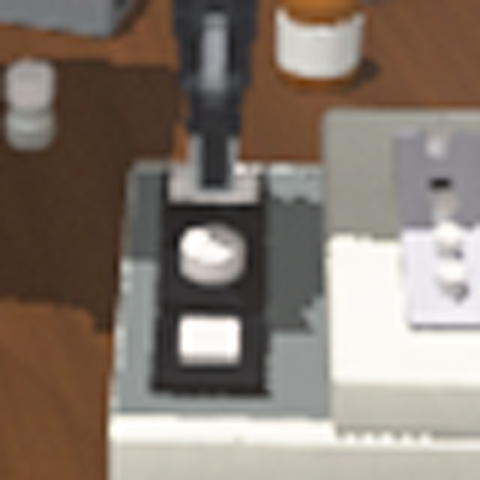

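The square key at (210,335) is down: its top measures 73 mm, and the round key at (212,250) stands higher. Now I'll press and hold the round key.

>>> {"op": "send_rows", "data": {
  "deltas": "1.5 0 0.1 0 -1;2.7 0 0.1 0 -1;3.2 0 0.1 0 -1;3.6 0 0.1 0 -1;3.9 0 0.1 0 -1;4.1 0 0.1 0 -1;4.2 0 0.1 0 -1;4.2 0 0.1 0 -1;4.2 0 0.1 0 -1;4.2 0 0.1 0 -1"
}}

```text
clock: 9.93
tcp_pos: [0.5183, -0.0967, 0.0727]
ee_rot: [0.702, 0.092, 0.7, -0.092]
contact_force: [-9.0, 0.3, 26.9]
gripper_width: -0.002
```

```bash
python3 - <<'E'
from h import *
i2,D2=vision.snapshot("side");vision.snapshot("top")
cv2.imwrite("pics/k3.png",i2[120:380,230:430].repeat(2,0).repeat(2,1))
to([.5187,-.0962,.073],[.2588,.966])
E
```

```text
clock 10.025 tcp [ 0.5183 -0.0967  0.0727] F [-9.6  0.4 26.1] w -0.0 shift cm [-0.03  0.06  0.02] turn 0.02637673978698274 j6 -1.627
```

View pics/k3.png

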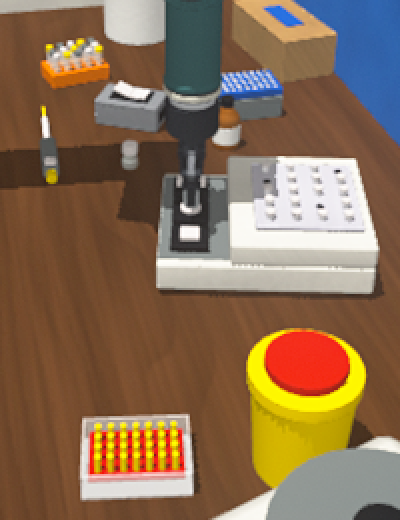

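The fingertip holds the round key down at z = 72.7 mm with 26 N (fingers at (190,195)). The rocker is on and all the loose things stand where they were. I'll hand in.

```bash
python3 -c "
from h import *
env.hand_in()"
```

```text
the job is handed in; nothing more can be done
```

The mix is done and handed in at about 10 s of the 48 s allowed. I tipped the rocker, then pressed the square key, and the fingertip is still holding the round key down.

- **Rocker:** it met its stop at z = 57.7 mm with 32 N. The side picture showed the far half level. The top-camera height check gave no reading because the arm blocked the view.
- **Square key:** it met its stop at z = 72.5 mm with 27 N, and its top still measured 73 mm after I let go.
- **Round key:** it is held at z = 72.7 mm with 26 N upward.
- **Long narrow key:** I never went near it with the fingers, but I didn't measure its height.
- **Loose things:** the last side picture showed the bin, tip box, rack, pipette, tray, bottle and vial standing apparently unmoved. I judged that by eye.

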